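# Gauge the iron stand's sleeve and show the tip to the camera

### The job

Take the depth gauge from its rest by the yellow handle and slide its rod down the sloping sleeve of the blue soldering-iron stand, without forcing it, until the red collar sits flush on the sleeve's mouth; then draw it right out. Hold the gauge level in front of the inspection camera, crosswise to its line of sight, with the orange tip in the middle of the view about 35 mm from the lens, and finish there, still gripping it and keeping it still. Do not touch the camera, and leave the multimeter, the solder spool and the tip-cleaner tin where they are.

Things in the scene. Friction and masses are not known exactly. Their poses are not given: they have to be found in the camera images.
- gauge: depth gauge, 80 to 170 g. Origin: centre of its yellow handle (90 long, 16 x 16 mm, black bands near the ends). Towards the tip (own -x) follow, from x = -45, a red collar (30 mm diameter, 8 thick) and a rod (8 mm diameter, 90 long) with orange tip. Starts level in the rest, z up, axis 55 mm above the bench, tip roughly towards the robot; the handle's middle is free on both sides and 43 mm below
- tip (a point): the end point of the gauge's orange tip, on the rod axis, 143 mm from the handle's centre (gauge x = -143 mm); axes as the gauge
- collar (a point): centre of the red collar's stop face (the face towards the tip), on the rod axis, 53 mm from the handle's centre (gauge x = -53 mm); axes as the gauge
- rest: black gauge rest, fixed to the bench: base 210 (x) x 60 x 12 mm, origin under its centre, z up. Two open-topped forks hold the gauge: one, 12 mm thick, top 55 mm up, at x = +81 mm under the rear end of the handle, one, top 59 mm up, at x = -55 mm under the rod. The handle's centre starts at about x = +45 mm, its tip to -x
- stand: blue soldering-iron stand, fixed to the bench, base plate 160 x 100 x 12 mm (x from -125 to +35 mm). Origin on the bench directly below the centre of the sleeve's mouth; the mouth looks to its +x and upwards; z up.
- sleeve: aluminium sleeve on the stand: straight tube 110 mm long, open at both ends, 24 mm outside, bore 12 mm; its last 8 mm flare to a mouth of 20 mm bore, 32 mm outside. It slopes 35 degrees from the horizontal. Origin at the lower end on the bore axis; z along the bore, up and out of the mouth; y level. The rod goes in along -z, 90 mm deep until the collar meets the mouth; nothing else stops it
- mouth (a point): centre of the sleeve's mouth plane, on the bore axis, 115 mm above the bench; axes as the sleeve (z out of the mouth)
- camera: inspection camera on a pillar, fixed to the bench: base 90 x 90 x 12 mm, grey housing 48 x 50 x 48 mm and black lens barrel 38 mm in diameter, highest point 144 mm above the bench. Origin on the bench under the camera; it looks level along its own +y; z up, x crosswise.
- lens (a point): centre of the lens' front face (white ring around it), 120 mm above the bench, 40 mm in +y of the camera's origin; axes as the camera: y is the line of sight, x crosswise (level), z up
- multimeter: bystander: red multimeter lying flat, 85 x 170 x 38 mm, origin under its centre, long along its y
- spool: bystander: upright red solder spool, 60 mm diameter, 34 mm high, origin under its centre
- tin: bystander: round red tip-cleaner tin, 72 mm diameter, 31 mm high, origin under its centre
Mind the look-alikes: they are no part of the job. There is more than one size of the gauge; the job needs the larger.

How it is judged (in metres and radians):
On the way, in this order (a step that is already met when the one before it is completed fails the run):
1. the gauge, held in the gripper, is in the sleeve with its collar seated on the mouth (z of collar in the frame of mouth below 0.004 m and x of collar in the frame of mouth between -0.006 and 0.006 m and y of collar in the frame of mouth between -0.006 and 0.006 m and angle between the x axis of gauge and the z axis of sleeve, either way round below 0.12 rad and z of tip in the frame of mouth below -0.08 m and contact force between gauge and the fingers above 1 N), for 0.2 s.
2. the gauge is drawn right out of the sleeve, still held (z of tip in the frame of mouth above 0.015 m and contact force between gauge and the fingers above 1 N), for 0.1 s.
At the end, for the whole second after the job is handed in: The gauge is held still in the gripper, touching nothing else on the bench, level within 0.1 rad, within 0.35 rad of square to the camera's line of sight, its tip within 12 mm sideways and 12 mm up or down of the lens axis and 18 to 52 mm in front of the lens (contact force between gauge and the fingers above 1 N and contact force between gauge and camera below 0.3 N and contact force between gauge and stand below 0.3 N and contact force between gauge and sleeve below 0.3 N and contact force between gauge and rest below 0.3 N and contact force between gauge and multimeter below 0.3 N and contact force between gauge and spool below 0.3 N and contact force between gauge and tin below 0.3 N and x of tip in the frame of lens between -0.012 and 0.012 m and z of tip in the frame of lens between -0.012 and 0.012 m and y of tip in the frame of lens between 0.018 and 0.052 m and angle between gauge's own x axis and vertical between 1.4708 and 1.6708 rad and angle between the x axis of gauge and the x axis of camera, either way round below 0.35 rad and linear speed of gauge below 0.02 m/s and height (world z) of gauge above 0.09 m); the arm keeps its last pose, push and grip.
It fails at once if the camera is touched (contact force between camera and gauge above 1 N or contact force between camera and the arm above 1 N or contact force between camera and the fingers above 1 N).
It fails at once if the gauge is forced against the stand (over 45 N) (contact force between gauge and sleeve above 45 N or contact force between gauge and stand above 45 N).
It fails at once if a bystander is moved more than 20 mm (distance of any of multimeter, spool, tin from where it was at the start of the episode above 0.02 m).
It also fails if it takes over 64 s, if anything falls off the work surface, if the arm or the gripper's body presses on something with over 40 N, if the wrist force passes 120 N, or if a joint passes its speed limit or range.

### The arm

A 6-joint arm with a two-finger parallel gripper is mounted at the origin on the work surface. World frame = base frame: x ahead of the robot, y to its left, z up, the work surface at z = 0. Lengths are in m, angles in degrees, forces in N, time in s.
With the tool pointing down it reaches from about 0.4 to 0.825 m from the base axis. Payload 7 kg.
Tool frame: the origin (TCP) lies midway between the tips of the shut fingers; the grasp point (between the pads) lies r.pinch_z behind it (r.pinch_z is the distance from the TCP to the grasp point, in m); z points along the fingers, y is the line along which they close (so a half turn about z gives the same grasp; the last joint's range is limited). The gripper opens to 88 mm and grips with 3 to 60 N. Pads are 19 mm wide; open, the fingers measure 130 mm over their backs; the gripper's body (78 mm by 193 mm) begins 47 mm behind the grasp point.
Start: joints at [87.897, 20.546, 0.682, 0, -70.136, -16.507], TCP at [0.215, 0.64, 0.227] pointing down, gripper open.
Joint ranges: [-176.03, 176.03], [-82.01, 121.73], [-58.28, 71.71], [-173.87, 95.51], [-174.79, -0.11], [-173.66, 173.66]. Speed limits (degrees/s): [136.94, 136.94, 172.46, 180, 180, 180].

### API

Orientations are given as [roll, pitch, yaw] about the fixed x, y, z axes, in that order (R = Rz(yaw) Ry(pitch) Rx(roll)).
In Python, from plant import r, optics, job gives the robot as it stands.
- The arm moves only by the shell command python3 -m crank 'ROWS' [FORCE]. ROWS is JSON, a list of rows, each an object with "xyz": the shift along the tool's x, y, z in units of 30 mm (1.0 is 30 mm), a list of three; "delta_rot": the turn, a rotation vector about the tool's x, y, z in degrees, a list of three; "claw": the closure, from 0 (fully open) to 1 (shut). A call has 1 to 20 rows; each row is the pose to reach, as a shift and turn from the pose commanded when the call began, along the tool's axes at that moment; what a row does not reach only later rows make up. A row lasts 1/8 s, in which the tool goes at most 62.5 mm and 10.7 degrees, less where a joint would pass 70% of its speed; a pose out of reach is approached as far as the arm can. A call with a gripper value outside its range is refused whole. The fingers move at their own pace and stop on an object; FORCE is the grip in N (left out, the last holds). Time passes only in rows, so rows that repeat a pose let the fingers close. It gives the time, the measured TCP pose, the force, the opening and the grip force at its end, in the units of the state.
- r.get_state(): the state, without advancing time (a new reading comes with each control period).
- optics.capture(name): name is "scene" or "side" or "wrist"; returns a dict with "img" (400x640x3 uint8, blue, green, red), "fovy" (degrees; the focal length in pixels is half the picture's height over the tangent of half this angle, whatever the lens; pixels are square), "cx", "cy" (the principal point, pixels), "eye" and "rotation" of the camera in the world; the wrist camera has in their place "hand_eye" (4x4, takes a point from camera to tool coordinates, whose origin is the TCP and whose axes are the flange's). Camera axes: x right, y up, looking along -z (the intrinsics and any distortion apply to the point x, -y, -z); pixel columns grow to the right and rows downward; lengths in m; the calibration is good to about 2 mm. A picture is of the moment at which its call begins: read the wrist's pose just before it. There is no depth.
- job.close_job(): hands the job in; it is judged then, once.
The state is a dict: "time_s": time; "joints": joint angles; "qd": joint speeds; "joint_torque": joint torques, N m; "tcp_pos": TCP position; "eef_rot": TCP orientation; "contact_force": force on the tool from outside, world axes, zero at the start; "moment": the same for the moment, N m; "gripper_width": finger opening in m; "gripper_force": force on a finger pad.
Only numpy, scipy, OpenCV 4.12 (cv2) and the standard library are available. Lean on these libraries where they do the work, as an engineer would, in place of code of your own. Each camera call takes 0.05 s, during which the arm holds its last target. There are 200 camera calls.

## Working session

There is one attempt and no reset: what is moved stays moved. The work goes in short steps, Python scripts to look and compute and a shell command to move; the robot and the scene stay as the last step left them, time stands still between calls to the robot, and variables do not carry over. Pictures are saved under pics/ and viewed, at most 12 in all, crops included, and the job is handed in when it is done.

```bash
ls; mkdir -p pics; python3 - <<'E'
from plant import r,optics,job
import cv2
print(r.get_state(), r.pinch_z)
for n in("scene","side","wrist"):
    d=optics.capture(n); cv2.imwrite(f"pics/{n}0.png",d["img"])
    print(n,{k:v for k,v in d.items() if k!="img"})
E
```

```text
pics
{'time_s': 0.0, 'joints': array([ 8.78979551e+01,  2.05932895e+01,  6.33765705e-01, -1.96673401e-02,
       -7.01386715e+01, -1.65069405e+01]), 'qd': array([ 0.00718846, -0.04235104, -0.00520417,  0.07290793,  0.02916511,
       -0.00887451]), 'joint_torque': array([-1.81729833e-03, -5.82709551e+01,  2.93066347e+01,  6.99767813e+00,
        7.04115533e-03, -1.54875320e-04]), 'tcp_pos': array([0.21526896, 0.63921923, 0.22560315]), 'eef_rot': array([ 1.79900598e+02, -1.01765462e-02, -1.86156743e+01]), 'contact_force': array([-0.05582818,  0.16631538,  0.05877025]), 'moment': array([-0.04934134, -0.02229246,  0.04143492]), 'gripper_force': 0.0, 'gripper_width': 0.08771915209372659} 0.0188
scene {'fovy': 47.40681142537796, 'cx': 315.39972442482855, 'cy': 201.40022622324244, 'eye': array([1.28379104, 0.34505478, 0.66981781]), 'rotation': array([ 54.22358066,   1.3083413 , 114.16695636])}
side {'fovy': 51.17365083065921, 'cx': 318.47795792438666, 'cy': 196.37888053285332, 'eye': array([ 0.3111544 , -0.59560049,  0.754551  ]), 'rotation': array([ 44.09759355,   0.76153834, -21.32379581])}
wrist {'fovy': 64.8119542895993, 'cx': 318.48715843523604, 'cy': 197.71224658626932, 'hand_eye': array([[-7.37406020e-04,  9.67077431e-01,  2.54481235e-01,
         6.82522950e-02],
       [ 9.99999638e-01,  8.21263910e-04, -2.23277914e-04,
        -1.99734090e-04],
       [-4.24923285e-04,  2.54480978e-01, -9.67077686e-01,
        -1.59019783e-01],
       [ 0.00000000e+00,  0.00000000e+00,  0.00000000e+00,
         1.00000000e+00]])}
```

View pics/scene0.png

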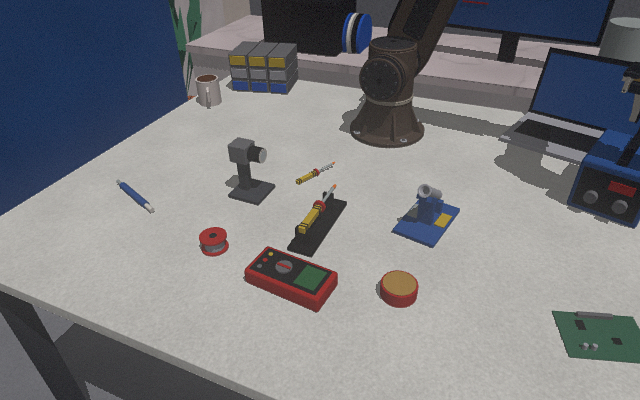

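View pics/side0.png

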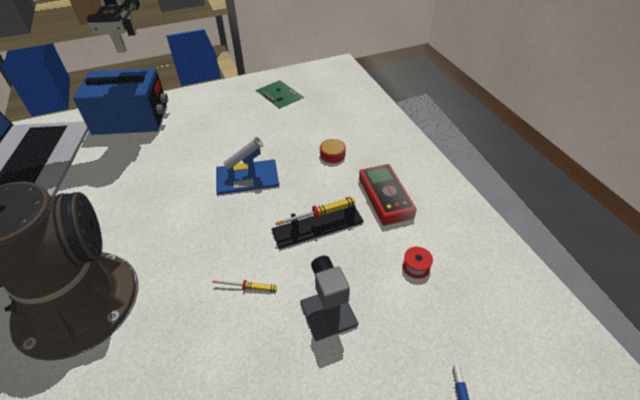

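View pics/wrist0.png

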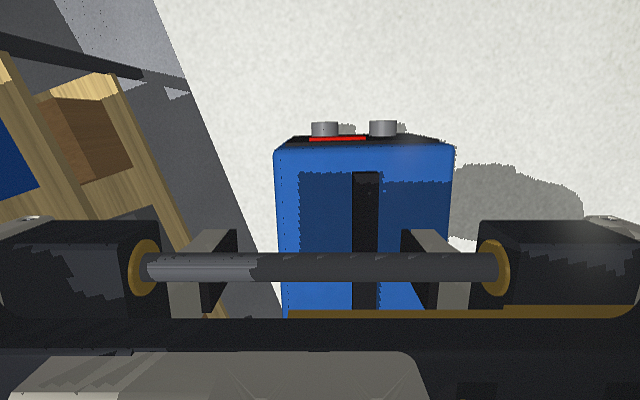

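Scene view: larger gauge in its rest at about (315,215), camera (250,170), stand (428,210), spool (213,241), multimeter (290,278), tin (399,288); the small look-alike lies on the bench at (315,173). Side view: gauge (318,212), stand (247,165), camera (328,295). The wrist view shows only a blue supply unit. Next I'll enlarge the important parts.

```bash
cat > h.py <<'E'
import numpy as np, cv2
from scipy.spatial.transform import Rotation as R
from plant import r,optics,job
def cam(d,st=None):
    f=200/np.tan(np.radians(d["fovy"])/2)
    if "eye" in d: Rm=R.from_euler("xyz",d["rotation"],degrees=True).as_matrix(); e=np.array(d["eye"])
    else:
        T=np.eye(4);T[:3,:3]=R.from_euler("xyz",st["eef_rot"],degrees=True).as_matrix();T[:3,3]=st["tcp_pos"]
        T=T@d["hand_eye"]; Rm=T[:3,:3]; e=T[:3,3]
    return f,d["cx"],d["cy"],Rm,e
def ray(c,u,v):
    f,cx,cy,Rm,e=c; w=Rm@np.array([(u-cx)/f,-(v-cy)/f,-1]); return e,w/np.linalg.norm(w)
def plane(c,u,v,z):
    e,w=ray(c,u,v); return e+w*(z-e[2])/w[2]
def proj(c,p):
    f,cx,cy,Rm,e=c; q=Rm.T@(np.asarray(p)-e); return np.array([cx-f*q[0]/q[2],cy+f*q[1]/q[2]])
def tri(c1,p1,c2,p2):
    a,u=ray(c1,*p1); b,v=ray(c2,*p2)
    s=np.linalg.lstsq(np.c_[u,-v],b-a,rcond=None)[0]; P=a+u*s[0];Q=b+v*s[1]
    return (P+Q)/2,np.linalg.norm(P-Q)
E
python3 - <<'E'
from h import *
C=[]
for n,x,y in(("scene",285,175),("scene",385,170),("scene",215,130),("side",265,190),("side",205,125),("side",285,250)):
    im=cv2.imread(f"pics/{n}0.png")[y:y+85 if 0 else y+85,x:x+85]
    C.append(cv2.resize(im,(265,265),interpolation=cv2.INTER_CUBIC))
out=np.vstack([np.hstack(C[:3]),np.hstack(C[3:])]); cv2.imwrite("pics/crops.png",out)
E
```

```text
(no output)
```

View pics/crops.png

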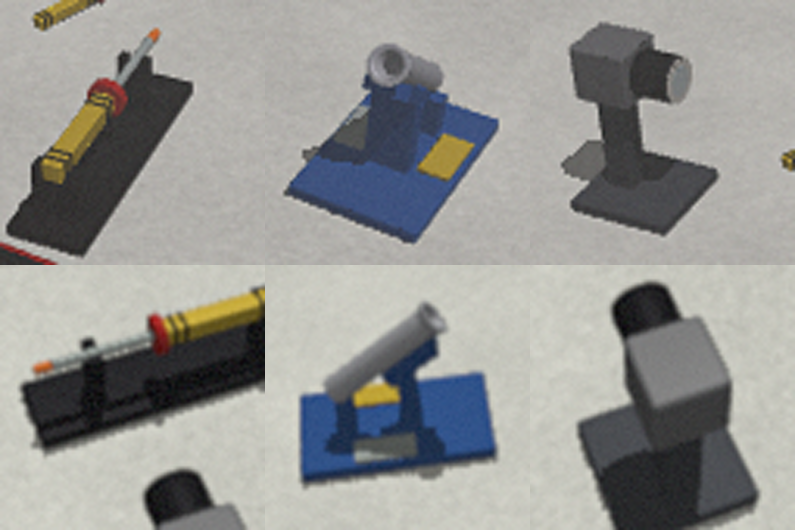

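Crops: gauge tip (orange) at scene (334,186) / side (277,223); sleeve mouth scene (424,190) / side (258,142); lens face scene (263,156). The stand's and camera's base corners are visible. Triangulating these now.

```bash
python3 - <<'E'
from h import *
np.set_printoptions(precision=4,suppress=True)
S=cam(optics.capture("scene"));D=cam(optics.capture("side"))
k=85/265
o={"g":((285,175),(265,190)),"s":((385,170),(205,125)),"c":((215,130),(285,250))}
def sc(q,x,y): return np.array(o[q][0])+np.array([x,y])*k
def sd(q,x,y): return np.array(o[q][1])+np.array([x,y])*k
def t(n,q,a,b): print(n,*tri(S,sc(q,*a),D,sd(q,*b)))
t("mouth","s",(123,63),(166,52))
t("tip","g",(155,32),(34,103))
t("collar","g",(108,97),(159,70))
for n,p in(("L",(22,189)),("B",(149,236)),("R",(234,120))): print("stand sc",n,plane(S,*sc("s",*p),.012))
for n,p in(("TL",(36,131)),("TR",(218,109)),("BR",(230,187)),("BL",(38,209))): print("stand sd",n,plane(D,*sd("s",*p),.012))
for n,p in(("L",(41,205)),("B",(136,229)),("R",(187,171))): print("cam sc",n,plane(S,*sc("c",*p),.012))
for n,p in(("L",(49,160)),("R",(226,226)),("B",(75,258))): print("cam sd",n,plane(D,*sd("c",*p),.012))
print("lens",plane(S,*sc("c",150,79),.12))
# masks: yellow handle, orange, red
for c,n,q in((S,"scene",0),(D,"side",1)):
    im=cv2.imread(f"pics/{n}0.png");h=cv2.cvtColor(im,cv2.COLOR_BGR2HSV)
    x,y=o["g"][q]; w=110 if q else 85
    h=h[y:y+85,x:x+w]
    y0=15 if q==0 else 0
    for nm,lo,hi in(("yel",(20,120,80),(32,255,255)),("red",(0,120,60),(5,255,255)),("or",(6,140,120),(18,255,255))):
        m=cv2.inRange(h,lo,hi);m[:y0]=0 if nm=="yel" else m[:y0]
        nn,lab,st,ce=cv2.connectedComponentsWithStats(m)
        i=1+np.argmax(st[1:,4]); P=plane(c,x+ce[i][0],y+ce[i][1],.055); print(n,nm,st[i],ce[i]+[x,y],P)
E
```

```text
mouth [0.4597 0.2165 0.1139] 0.001459890821832288
tip [ 0.4323 -0.0013  0.055 ] 0.0005356446549402194
collar [ 0.5248 -0.0024  0.0538] 0.004252304161207768
stand sc L [0.4939 0.1637 0.012 ]
stand sc B [0.5096 0.2589 0.012 ]
stand sc R [0.3517 0.2893 0.012 ]
stand sd TL [0.3511 0.2822 0.012 ]
stand sd TR [0.5042 0.2507 0.012 ]
stand sd BR [0.4846 0.154  0.012 ]
stand sd BL [0.3333 0.1881 0.012 ]
cam sc L [ 0.5187 -0.2571  0.012 ]
cam sc B [ 0.5181 -0.1686  0.012 ]
cam sc R [ 0.4296 -0.1704  0.012 ]
cam sd L [ 0.425  -0.1796  0.012 ]
cam sd R [ 0.5107 -0.2626  0.012 ]
cam sd B [ 0.4173 -0.2478  0.012 ]
lens [ 0.4671 -0.1736  0.12  ]
scene yel [ 13  30  23  29 227] [309.0705 218.8899] [ 0.5761 -0.0031  0.055 ]
scene red [28 25 13 12 51] [320.1176 204.098 ] [ 0.5164 -0.0028  0.055 ]
scene or [48  9  3  4  8] [334.125 185.5  ] [ 0.4335 -0.0021  0.055 ]
side yel [ 53   8  36  17 274] [335.6204 205.4781] [ 0.5748 -0.0024  0.055 ]
side red [100   0  10  18  85] [371.3176 195.9882] [ 0.6635 -0.0058  0.055 ]
side or [11 31  6  3 11] [278.6364 222.3636] [ 0.4386 -0.002   0.055 ]
```

```bash
cat >> h.py <<'E'
def tool(yaw=180.,tilt=0.):
    """tool x towards the tip, tool z down; gauge x (handle side) has heading yaw-180 and rises by tilt"""
    return R.from_euler("z",yaw-180,degrees=True)*R.from_euler("y",-tilt,degrees=True)*R.from_matrix(np.array([[-1,0,0],[0,1,0],[0,0,-1.]]))
def go(p,rot):
    s=r.get_state(); A=R.from_euler("xyz",s["eef_rot"],degrees=True)
    d=A.inv().apply(np.asarray(p)-s["tcp_pos"])/.03; v=np.degrees((A.inv()*rot).as_rotvec())
    print("t",s["time_s"],"xyz",d.round(3),"rot",v.round(2),"rows>=",max(np.linalg.norm(d)*30/62.5,np.linalg.norm(v)/10.7))
E
python3 -c "
from h import *
go([.54,.217,.2256],tool())"
```

```text
t 0.25 xyz [14.75   9.892  0.027] rot [ 0.0000e+00 -7.0000e-02  1.6139e+02] rows>= 15.082805775241695
```

```bash
python3 -m crank '[{"xyz":[4,2.7,0],"delta_rot":[0,0,30],"claw":0},{"xyz":[4,2.7,0],"delta_rot":[0,0,30],"claw":0},{"xyz":[8,5.3,0],"delta_rot":[0,0,60],"claw":0},{"xyz":[8,5.3,0],"delta_rot":[0,0,60],"claw":0},{"xyz":[8,5.3,0],"delta_rot":[0,0,60],"claw":0},{"xyz":[8,5.3,0],"delta_rot":[0,0,60],"claw":0},{"xyz":[14.75,9.9,0],"delta_rot":[0,0,161.4],"claw":0},{"xyz":[14.75,9.9,0],"delta_rot":[0,0,161.4],"claw":0},{"xyz":[14.75,9.9,0],"delta_rot":[0,0,161.4],"claw":0},{"xyz":[14.75,9.9,0],"delta_rot":[0,0,161.4],"claw":0},{"xyz":[14.75,9.9,0],"delta_rot":[0,0,161.4],"claw":0},{"xyz":[14.75,9.9,0],"delta_rot":[0,0,161.4],"claw":0},{"xyz":[14.75,9.9,0],"delta_rot":[0,0,161.4],"claw":0},{"xyz":[14.75,9.9,0],"delta_rot":[0,0,161.4],"claw":0},{"xyz":[14.75,9.9,0],"delta_rot":[0,0,161.4],"claw":0},{"xyz":[14.75,9.9,0],"delta_rot":[0,0,161.4],"claw":0},{"xyz":[14.75,9.9,0],"delta_rot":[0,0,161.4],"claw":0},{"xyz":[14.75,9.9,0],"delta_rot":[0,0,161.4],"claw":0},{"xyz":[14.75,9.9,0],"delta_rot":[0,0,161.4],"claw":0},{"xyz":[14.75,9.9,0],"delta_rot":[0,0,161.4],"claw":0}]'
python3 - <<'E'
from h import *
s=r.get_state();print(s["joints"])
d=optics.capture("wrist");cv2.imwrite("pics/w1.png",d["img"])
print(proj(cam(d,s),[.46,.2165,.114])); go([.54,.217,.2256],tool())
E
```

```text
time_s: 2.75
tcp_pos: [0.54, 0.217, 0.2266]
eef_rot: [-180.0, -0.0, -180.0]
contact_force: [0.3, -0.4, -0.4]
gripper_width: 0.0875
gripper_force: 0.0
[ 4.11366623e+01  1.18470804e+01 -1.14011464e+01  3.90374824e-04
 -6.67540925e+01 -1.31113826e+02]
[317.81149127 100.01120429]
t 2.8 xyz [-0.     0.     0.032] rot [-0.   -0.    0.01] rows>= 0.015516833439225091
```

View pics/w1.png

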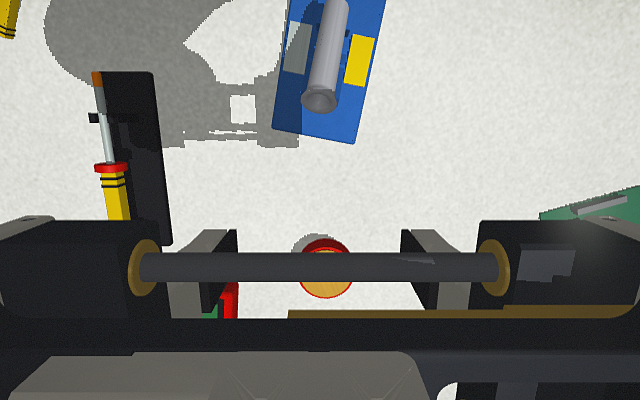

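The wrist picture shows the sleeve mouth at about (319,101), close to the prediction of (318,100). Base plate corners are at (272,128) and (353,143), and the gauge's tip is at (97,73) with its collar at (111,167). I'll fit these more tightly by mask.

```bash
python3 - <<'E'
from h import *
np.set_printoptions(precision=4,suppress=True)
s=r.get_state();d=optics.capture("wrist");c=cam(d,s);im=d["img"];h=cv2.cvtColor(im,cv2.COLOR_BGR2HSV)
b=cv2.inRange(h,(100,120,40),(125,255,255));b[150:]=0
def xy(u,v,z=.012): return plane(c,u,v,z)[:2]
L=[];Rr=[]
for v in range(4,120,4):
    x=np.where(b[v,250:400])[0]+250
    L.append(xy(x.min()-.5,v));
    if v<115: Rr.append(xy(x.max()+.5,v))
F=[]
for u in range(276,350,3):
    y=np.where(b[:,u])[0]; F.append((u,y.max()))
for n,P in(("left",L),("right",Rr)):
    vx,vy,x0,y0=cv2.fitLine(np.float32(P)*1000,cv2.DIST_HUBER,0,.01,.01).ravel(); print(n,np.degrees(np.arctan(vy/vx)),x0,y0)
P=[xy(u,v+.5,.0) for u,v in F];vx,vy,x0,y0=cv2.fitLine(np.float32(P)*1000,cv2.DIST_HUBER,0,.01,.01).ravel();print("front bottom edge?",np.degrees(np.arctan2(vy,vx)),x0,y0)
# sleeve: bounds per row of non-blue grey inside
for v in range(8,118,5):
    m=(h[v,295:352,1]<70); x=np.where(m)[0]+295
    if len(x): print(v,x.min(),x.max(),end=" | ")
print()
for nm,lo,hi in(("yel",(20,120,80),(32,255,255)),("red",(0,120,60),(5,255,255)),("or",(6,140,120),(18,255,255))):
    m=cv2.inRange(h,lo,hi);m[:, :80]=0;m[:,150:]=0;m[225:]=0
    n,lab,st,ce=cv2.connectedComponentsWithStats(m);i=1+np.argmax(st[1:,4]);print(nm,st[i],ce[i],xy(*ce[i],.055))
print("tip",xy(97,70.5,.055),"rod",xy(107,155,.055),"handle",xy(117,205,.063))
cr=np.hstack([cv2.resize(im[70:130,280:360],(400,300),interpolation=cv2.INTER_CUBIC),cv2.resize(im[60:225,80:150],(127*1,300))]);cv2.imwrite("pics/w1c.png",cr)
E
```

```text
left -10.892946 414.22034 175.57587
right -10.887824 412.17688 276.7745
front bottom edge? 79.22166 497.52795 213.61336
8 324 348 | 13 322 347 | 18 321 346 | 23 295 346 | 28 295 345 | 33 295 344 | 38 295 343 | 43 295 342 | 48 295 341 | 53 295 340 | 58 295 340 | 63 295 339 | 68 295 338 | 73 298 337 | 78 309 336 | 83 308 335 | 88 307 335 | 93 303 334 | 98 301 334 | 103 301 336 | 108 306 334 | 113 319 324 | 
yel [103 186  28  35 739] [116.728  203.4817] [ 0.5651 -0.0029]
red [ 94 161  34  12 264] [110.2083 167.0265] [ 0.525  -0.0033]
or [ 91  72  10  14 105] [95.619  78.4762] [ 0.4369 -0.0029]
tip [ 0.4296 -0.0002] rod [ 0.5123 -0.0045] handle [0.5645 0.0024]
```

View pics/w1c.png

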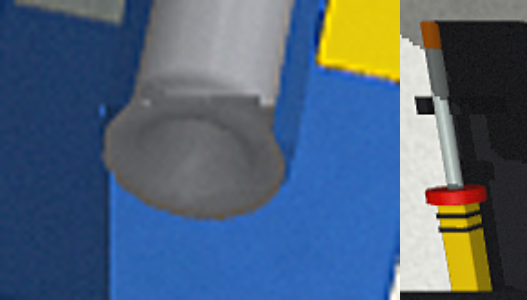

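Stand yaw is -10.9° and the mouth is near (0.462, 0.217, 0.115); the base edges and the rim agree to within 1 mm. The crop shows the rim from column 300.6 to 337, with its bottom at row 113.6. Next I'll look at the camera from above on the way.

```bash
python3 -m crank '[{"xyz":[-0.3,-10.2,0],"delta_rot":[0,0,0],"claw":0},{"xyz":[-0.3,-10.2,0],"delta_rot":[0,0,0],"claw":0},{"xyz":[-0.3,-10.2,0],"delta_rot":[0,0,0],"claw":0},{"xyz":[-0.3,-10.2,0],"delta_rot":[0,0,0],"claw":0},{"xyz":[-0.3,-10.2,0],"delta_rot":[0,0,0],"claw":0},{"xyz":[-0.3,-10.2,0],"delta_rot":[0,0,0],"claw":0},{"xyz":[-0.3,-10.2,0],"delta_rot":[0,0,0],"claw":0},{"xyz":[-0.3,-10.2,0],"delta_rot":[0,0,0],"claw":0}]'
python3 - <<'E'
from h import *
s=r.get_state()
d=optics.capture("wrist");cv2.imwrite("pics/w2.png",d["img"]);c=cam(d,s)
print(s["tcp_pos"],proj(c,[.468,-.175,.12]),proj(c,[.574,-.0025,.055]),proj(c,[.431,-.0025,.055]))
go([.574,-.0025,.0362],tool())
E
```

```text
time_s: 3.85
tcp_pos: [0.5491, -0.088, 0.2266]
eef_rot: [180.0, 0.0, -179.9]
contact_force: [-0.3, 0.1, -0.2]
gripper_width: 0.0875
gripper_force: 0.0
[ 0.54906203 -0.08803923  0.22661431] [210.44209512  98.21163186] [396.9399882  203.25387298] [406.26030453  61.99131266]
t 3.9 xyz [-0.834  2.845  6.347] rot [0.01 0.01 0.09] rows>= 3.3625332461118767
```

View pics/w2.png

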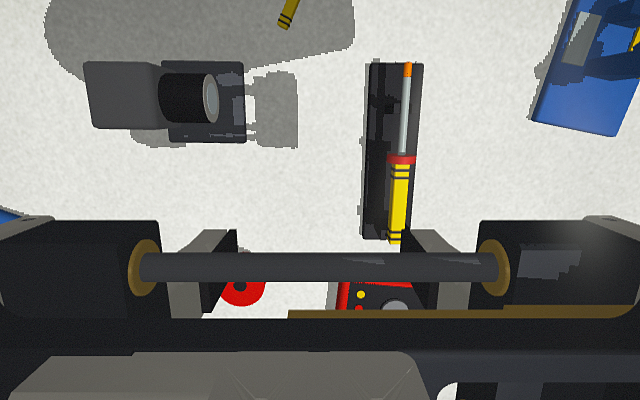

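The lens ring is at (211,98), as predicted, so the lens is at (0.468, -0.1745, 0.12) looking along +y with yaw near 0. The gauge tip is at (407.5,62) and the handle's middle at (398,203), both within about 1 mm of the estimates. Going in to grasp.

```bash
python3 -m crank '[{"xyz":[-0.83,2.87,0],"delta_rot":[0,0,0],"claw":0},{"xyz":[-0.83,2.87,0],"delta_rot":[0,0,0],"claw":0},{"xyz":[-0.83,2.87,2],"delta_rot":[0,0,0],"claw":0},{"xyz":[-0.83,2.87,4],"delta_rot":[0,0,0],"claw":0},{"xyz":[-0.83,2.87,5.5],"delta_rot":[0,0,0],"claw":0},{"xyz":[-0.83,2.87,6.35],"delta_rot":[0,0,0],"claw":0},{"xyz":[-0.83,2.87,6.35],"delta_rot":[0,0,0],"claw":0},{"xyz":[-0.83,2.87,6.35],"delta_rot":[0,0,0],"claw":0}]' 30
python3 -m crank '[{"xyz":[0,0,0],"delta_rot":[0,0,0],"claw":1},{"xyz":[0,0,0],"delta_rot":[0,0,0],"claw":1},{"xyz":[0,0,0],"delta_rot":[0,0,0],"claw":1},{"xyz":[0,0,0],"delta_rot":[0,0,0],"claw":1},{"xyz":[0,0,0],"delta_rot":[0,0,0],"claw":1},{"xyz":[0,0,0],"delta_rot":[0,0,0],"claw":1},{"xyz":[0,0,0],"delta_rot":[0,0,0],"claw":1},{"xyz":[0,0,0],"delta_rot":[0,0,0],"claw":1}]' 30
```

```text
time_s: 4.9
tcp_pos: [0.5748, -0.0021, 0.0372]
eef_rot: [180.0, 0.1, -179.9]
contact_force: [0.7, -0.5, -0.0]
gripper_width: 0.0877
gripper_force: 0.0
time_s: 5.9
tcp_pos: [0.5739, -0.0029, 0.036]
eef_rot: [180.0, -0.0, 180.0]
contact_force: [0.4, -0.3, 0.2]
gripper_width: 0.0156
gripper_force: 30.0
```

```bash
python3 -m crank '[{"xyz":[0,0,-1],"delta_rot":[0,0,0],"claw":1},{"xyz":[0,0,-2.5],"delta_rot":[0,0,0],"claw":1},{"xyz":[0,0,-4],"delta_rot":[0,0,0],"claw":1},{"xyz":[0,0,-5.5],"delta_rot":[0,0,0],"claw":1},{"xyz":[0,0,-6.3],"delta_rot":[0,0,0],"claw":1},{"xyz":[0,0,-6.3],"delta_rot":[0,0,0],"claw":1},{"xyz":[0,0,-6.3],"delta_rot":[0,0,0],"claw":1}]'
cat >> h.py <<'E'
def blob(n,im,lo,hi,near,rad=25):
    m=cv2.inRange(cv2.cvtColor(im,cv2.COLOR_BGR2HSV),lo,hi); k=np.zeros_like(m);cv2.circle(k,tuple(int(a) for a in near),rad,255,-1);m&=k
    _,_,st,ce=cv2.connectedComponentsWithStats(m)
    if len(st)<2: return None
    return ce[1+np.argmax(st[1:,4])]
OR=((6,140,90),(19,255,255));YE=((20,110,70),(33,255,255));RD=((0,120,50),(5,255,255))
def gauge():
    """tool-frame coordinates of the orange end and the collar, by two views"""
    s=r.get_state();A=R.from_euler("xyz",s["eef_rot"],degrees=True);t=s["tcp_pos"]
    S=optics.capture("scene");D=optics.capture("side");cs,cd=cam(S),cam(D)
    for nm,x,col in(("orange",.138,OR),("red",.049,RD)):
        g=t+A.apply([x,0,-r.pinch_z]); a=blob(0,S["img"],*col,proj(cs,g));b=blob(0,D["img"],*col,proj(cd,g))
        if a is None or b is None: print(nm,a,b,proj(cs,g),proj(cd,g));continue
        P,e=tri(cs,a,cd,b);print(nm,"world",P.round(4),"gap",round(e,4),"tool mm",(A.inv().apply(P-t)*1000).round(1),"dpx",(a-proj(cs,g)).round(1),(b-proj(cd,g)).round(1))
    S2=S["img"];return S,D
E
python3 - <<'E'
from h import *
print(r.get_state()["tcp_pos"],r.get_state()["gripper_width"])
gauge()
m=np.array([.462,.217,.115]);Rt=tool(180-10.9,35);d=-Rt.apply([1,0,0]);print(d)
def tcp(out): return m+d*(.143+out)-Rt.apply([0,0,-r.pinch_z])
go(tcp(.04),Rt);print(tcp(.04))
E
```

```text
time_s: 6.78
tcp_pos: [0.5732, -0.0029, 0.224]
eef_rot: [180.0, -0.1, 180.0]
contact_force: [-0.4, -0.5, -1.5]
gripper_width: 0.0154
gripper_force: 30.0
[ 0.57316997 -0.00292958  0.22402826] 0.015428790315550644
orange None [270.21428571 157.92857143] [333.62509094 114.07977232] [268.82894631 157.97543375]
red world [ 0.5358 -0.0056  0.2322] gap 0.0429 tool mm [37.4 -2.7 -8.1] dpx [5.4 1.1] [14.7 10.6]
[ 0.80437349 -0.15489792  0.57357644]
t 6.875 xyz [-1.555  6.322  0.628] rot [  3.29 -35.03  10.56] rows>= 3.4326119917137503
[0.61978904 0.18661462 0.20456443]
```

```bash
python3 -m crank '[{"xyz":[-1.5,2,0.2],"delta_rot":[1,-10,3],"claw":1},{"xyz":[-1.5,3,0.4],"delta_rot":[2,-20,6],"claw":1},{"xyz":[-1.55,4.5,0.5],"delta_rot":[3,-28,9],"claw":1},{"xyz":[-1.55,5.5,0.63],"delta_rot":[3.3,-35,10.6],"claw":1},{"xyz":[-1.55,6.32,0.63],"delta_rot":[3.3,-35,10.6],"claw":1},{"xyz":[-1.55,6.32,0.63],"delta_rot":[3.3,-35,10.6],"claw":1},{"xyz":[-1.55,6.32,0.63],"delta_rot":[3.3,-35,10.6],"claw":1},{"xyz":[-1.55,6.32,0.63],"delta_rot":[3.3,-35,10.6],"claw":1},{"xyz":[-1.55,6.32,0.63],"delta_rot":[3.3,-35,10.6],"claw":1}]'
python3 - <<'E'
from h import *
s=r.get_state();print(s["joints"].round(1))
S,D=gauge()
d=optics.capture("wrist");c=cam(d,s);print("wrist mouth",proj(c,[.462,.217,.115]))
m=np.array([.462,.217,.115]);Rt=tool(180-10.9,35);dd=-Rt.apply([1,0,0])
go(m+dd*.183-Rt.apply([0,0,-r.pinch_z]),Rt)
cs,cd=cam(S),cam(D);g=m+dd*.04;a=proj(cs,g).astype(int);b=proj(cd,g).astype(int);print(a,b)
f=lambda im,p:cv2.resize(im[p[1]-50:p[1]+50,p[0]-65:p[0]+65],(390,300),interpolation=cv2.INTER_CUBIC)
o=np.hstack([f(S["img"],a),f(D["img"],b)]);w=cv2.resize(d["img"][:240],(780,292));cv2.imwrite("pics/pre.png",np.vstack([o,w]))
E
```

```text
time_s: 8.0
tcp_pos: [0.6376, 0.169, 0.2411]
eef_rot: [-180.0, 29.9, 171.2]
contact_force: [0.1, -0.5, -0.5]
gripper_width: 0.0152
gripper_force: 30.0
[  39.9    4.7  -39.8   43.9  -32.7 -173.6]
orange world [0.5116 0.1905 0.1903] gap 0.0027 tool mm [136.2   2.1 -19.6] dpx [ 1.3 -0.6] [ 0.7 -0.7]
red [401. 168.] None [393.75775863 168.05166254] [310.6944226  96.7087907]
wrist mouth [ 367.04545327 -255.53785944]
t 8.15 xyz [1.198 0.48  0.728] rot [ 1.17 -5.1   1.83] rows>= 0.7112016389618104
[418 188] [271 131]
```

View pics/pre.png

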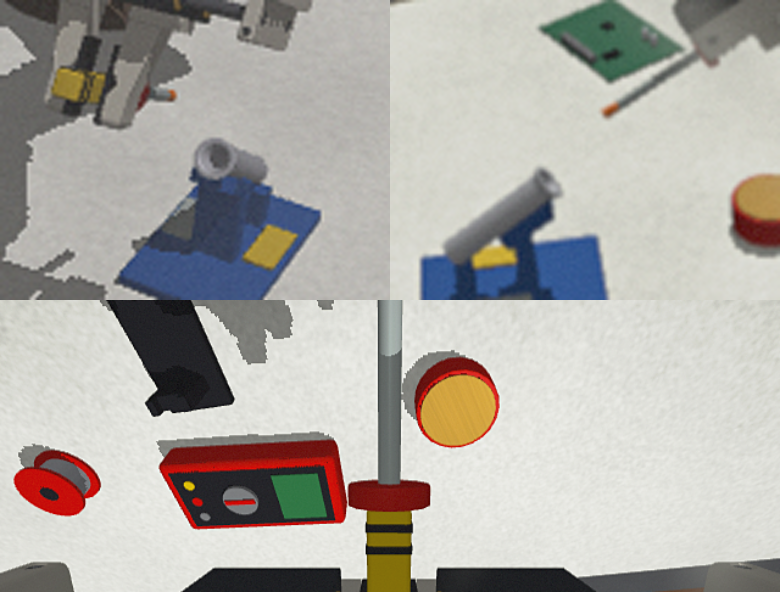

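The pictures show the gauge gripped straight (collar under the pads, rod up-image), but joint 6 hit its limit at -173.6, so the tilt stopped at 30°. The gauge may roll freely about its own axis, so I'll fit a small kinematic model to the recorded poses and pick a roll that stays off the limit.

```bash
cat > kin.py <<'E'
from h import *
from scipy.optimize import least_squares
X=lambda a:R.from_euler("x",a,degrees=True);Y=lambda a:R.from_euler("y",a,degrees=True);Z=lambda a:R.from_euler("z",a,degrees=True)
R0=R.from_matrix(np.array([[0,0,1],[0,1,0],[-1,0,0.]]))
s=r.get_state()
Q=[([87.898,20.593,.634,-.02,-70.139,-16.507],[.21527,.63922,.2256],[179.9,-.01,-18.616]),
 ([41.1367,11.847,-11.401,0,-66.754,-131.114],[.54,.217,.2266],[180,0,180]),
 (s["joints"],s["tcp_pos"],s["eef_rot"])]
best=None
for s4 in(1,-1):
  for s6 in(1,-1):
    rr=[Z(q[0])*Y(q[1]-q[2])*X(s4*q[3])*Y(-q[4])*X(s6*q[5]) for q,_,_ in Q]
    C=[a.inv()*R.from_euler("xyz",e,degrees=True) for a,(_,_,e) in zip(rr,Q)]
    e=sum(np.degrees((C[0].inv()*c).magnitude()) for c in C)
    if best is None or e<best[0]: best=(e,s4,s6,C[0])
_,s4,s6,RT=best
def fk(q,p):
    a,l2,l3,h,Lw,off=p
    A=Z(q[0])*Y(q[1]-q[2])*X(s4*q[3])*Y(-q[4])*X(s6*q[5])*RT
    w=Z(q[0]).apply([a+l2*np.sin(np.radians(q[1]))+l3*np.cos(np.radians(q[1]-q[2])),-off,h+l2*np.cos(np.radians(q[1]))-l3*np.sin(np.radians(q[1]-q[2]))])
    return w+A.apply([0,0,Lw]),A
f=least_squares(lambda p:np.r_[np.concatenate([fk(q,p)[0]-t for q,t,_ in Q]),1e-3*(p-[0,.45,.45,.4,.3,.19])],[0,.45,.45,.4,.3,.19])
P=f.x
LO=np.array([-176.03,-82.01,-58.28,-173.87,-174.79,-173.66]);HI=np.array([176.03,121.73,71.71,95.51,-.11,173.66])
def ik(t,A,q0):
    def res(q):
        x,B=fk(q,P); return np.r_[(x-t)*10,(B.inv()*A).as_rotvec()]
    o=least_squares(res,q0,bounds=(LO-60,HI+60)); return o.x,np.abs(o.fun).max()
E
python3 - <<'E'
from kin import *
np.set_printoptions(precision=3,suppress=True)
print(best[:3],P,[np.linalg.norm(fk(q,P)[0]-t) for q,t,_ in Q])
m=np.array([.462,.217,.115])
for ph in range(-60,61,15):
    Rt=tool(169.1,35)*X(ph);d=-Rt.apply([1,0,0])
    for l in(.183,.053):
        q,e=ik(m+d*l-Rt.apply([0,0,-r.pinch_z]),Rt,np.array(s["joints"])); print(ph,l,q.round(1),round(e,4),"body dir",(-Rt.apply([0,0,1])).round(2))
E
```

```text
(np.float64(0.023319423066497286), -1, -1) [0.402 0.425 0.09  0.114 0.264 0.188] [np.float64(0.014862837229215057), np.float64(0.022548821243267913), np.float64(0.013365228805060537)]
-60 0.183 [  21.9   24.8  -90.  -141.8  -62.    53.4] 0.3655 body dir [-0.45 -0.8   0.41]
-60 0.053 [  33.5   18.6  -90.    32.3   37.  -136.6] 0.646 body dir [-0.45 -0.8   0.41]
-45 0.183 [  27.7   17.9  -90.    21.    53.7 -129.6] 0.2651 body dir [-0.53 -0.62  0.58]
-45 0.053 [  37.9   15.3  -90.    17.4   30.9 -137.2] 0.5528 body dir [-0.53 -0.62  0.58]
-30 0.183 [  33.5   14.4  -90.     2.5   47.2 -126.4] 0.1841 body dir [-0.58 -0.4   0.71]
-30 0.053 [  41.4   15.3  -90.     2.3   26.8 -133.8] 0.5022 body dir [-0.58 -0.4   0.71]
-15 0.183 [  39.2    8.6  -59.8  100.8  -12.5 -233.7] 0.1721 body dir [-0.59 -0.15  0.79]
-15 0.053 [  44.3   17.5  -90.   -13.8   24.1 -128.1] 0.4743 body dir [-0.59 -0.15  0.79]
0 0.183 [  43.9   12.   -63.4   92.   -24.  -233.7] 0.1169 body dir [-0.56  0.11  0.82]
0 0.053 [  46.9   18.5  -74.    84.   -11.2 -233.7] 0.4765 body dir [-0.56  0.11  0.82]
15 0.183 [  47.6   18.4  -64.8   82.2  -34.1 -233.7] 0.0793 body dir [-0.5   0.36  0.79]
15 0.053 [  48.8   25.4  -74.4   74.3  -16.1 -233.7] 0.465 body dir [-0.5   0.36  0.79]
30 0.183 [  49.9   27.   -64.3   72.3  -42.2 -233.7] 0.0528 body dir [-0.39  0.58  0.71]
30 0.053 [  50.2   34.5  -73.8   63.8  -20.7 -233.7] 0.4461 body dir [-0.39  0.58  0.71]
45 0.183 [  50.8   36.7  -62.5   62.9  -49.1 -233.7] 0.0272 body dir [-0.26  0.77  0.58]
45 0.053 [  50.9   44.9  -72.5   53.4  -25.  -233.7] 0.4128 body dir [-0.26  0.77  0.58]
60 0.183 [  50.6   46.5  -59.2   53.6  -55.7 -232.8] 0.0 body dir [-0.12  0.9   0.41]
60 0.053 [  50.9   55.7  -70.8   43.9  -28.9 -233.7] 0.3642 body dir [-0.12  0.9   0.41]
```

```bash
python3 - <<'E'
t=open("kin.py").read()
i=t.index("def fk");j=t.index("P=f.x")
t=t[:i]+'''def fk(q,p):
    a,l2,l3,h,Lw,off,b=p
    F=Z(q[0])*Y(q[1]-q[2]); W=F*X(s4*q[3])
    A=W*Y(-q[4])*X(s6*q[5])*RT
    return Z(q[0]).apply([a,0,h])+(Z(q[0])*Y(q[1])).apply([0,0,l2])+F.apply([l3,0,b])+W.apply([0,-off,0])+A.apply([0,0,Lw]),A
p0=np.array([0,.5,.5,.3,.3,.19,0])
f=least_squares(lambda p:np.r_[np.concatenate([fk(q,p)[0]-t for q,t,_ in Q]),1e-3*(p-p0)],p0)
'''+t[j:]
open("kin.py","w").write(t)
E
cat > scan.py <<'E'
from kin import *
np.set_printoptions(precision=3,suppress=True)
print(P,[np.linalg.norm(fk(q,P)[0]-t) for q,t,_ in Q])
m=np.array([.462,.217,.115])
for ph in range(-60,61,15):
    Rt=tool(169.1,35)*X(ph);d=-Rt.apply([1,0,0])
    for l in(.183,.053):
        q,e=ik(m+d*l-Rt.apply([0,0,-r.pinch_z]),Rt,np.array(s["joints"])); print(ph,l,q.round(1),round(e,4),"BAD" if (q<LO+1).any() or (q>HI-1).any() else "")
E
python3 scan.py
```

```text
[-0.     0.602  0.464  0.199  0.378  0.192  0.   ] [np.float64(2.2790856090844438e-05), np.float64(2.6015195941546897e-05), np.float64(3.89024091237297e-06)]
-60 0.183 [  -4.3   16.   -60.    71.6   59.9 -155.6] 0.0127 BAD
-60 0.053 [   8.2   15.9  -71.8   53.5   59.9 -143.1] 0.0632 BAD
-45 0.183 [  11.     7.7  -59.4   54.1   38.5 -158. ] 0.0 BAD
-45 0.053 [  32.7    9.1  -68.7   19.9   43.  -140.3] 0.0 BAD
-30 0.183 [  34.7    2.3  -42.8    1.5   -0.  -127.4] 0.0039 BAD
-30 0.053 [ 38.2   1.3 -42.4 -40.3   0.6 -88. ] 0.0537 BAD
-15 0.183 [  11.7    2.2  -53.6  108.1    0.4 -216.4] 0.0529 BAD
-15 0.053 [  14.9    1.1  -62.   122.9   -5.8 -233.7] 0.1187 BAD
0 0.183 [  36.2    5.   -51.2   72.8  -26.1 -202.4] 0.0 BAD
0 0.053 [  35.     3.9  -64.2   98.9  -24.6 -230. ] 0.0 BAD
15 0.183 [  47.9   12.   -42.3   56.   -47.1 -197.2] 0.0 BAD
15 0.053 [  57.7   11.7  -54.7   59.9  -44.8 -215.2] 0.0 BAD
30 0.183 [  52.5   20.5  -32.9   47.9  -64.2 -195.6] 0.0 BAD
30 0.053 [  63.3   21.   -43.5   44.9  -60.6 -208.9] 0.0 BAD
45 0.183 [  53.9   29.6  -23.7   42.9  -79.3 -194.8] 0.0 BAD
45 0.053 [  63.9   30.6  -32.8   36.7  -74.9 -205.5] 0.0 BAD
60 0.183 [  53.3   38.8  -14.8   39.5  -93.4 -194.5] 0.0 BAD
60 0.053 [  62.5   40.   -22.9   31.5  -88.6 -203.8] 0.0 BAD
```

The model now fits to 0.03 mm. It shows that with the camera side towards the tip, joint 6 is out of range at every roll. Turning the grasp by half a turn fixes this, so I'll check that version, then put the gauge back and regrasp.

```bash
python3 - <<'E'
from kin import *
np.set_printoptions(precision=3,suppress=True)
m=np.array([.462,.217,.115]);q0=np.array([40,10,-45,45,-50,-20.])
def chk(n,t,Rt,q0):
    q,e=ik(t,Rt,q0); print(n,q.round(1),round(e,4),"BAD" if (q<LO+1).any() or (q>HI-1).any() else ""); return q
for ph in(10,15,20,25,30,40):
    Rt=tool(169.1,35)*X(ph)*Z(180);d=Rt.apply([1,0,0])
    for l in(.183,.053): chk((ph,l),m+d*l-Rt.apply([0,0,-r.pinch_z]),Rt,q0)
chk("end",[.611,-.1395,.12-.0188],tool()*Z(180),[0,20,0,0,-70,70])
go([.574,-.003,.224],tool())
E
```

```text
(10, 0.183) [ 45.2   9.4 -45.3  60.  -40.8 -18.2] 0.0 
(10, 0.053) [ 53.4   8.8 -58.3  68.4 -38.9 -38.4] 0.0 BAD
(15, 0.183) [ 47.9  12.  -42.3  56.  -47.1 -17.2] 0.0 
(15, 0.053) [ 57.7  11.7 -54.7  60.  -44.8 -35.2] 0.0 
(20, 0.183) [ 49.9  14.7 -39.2  52.8 -53.1 -16.5] 0.0 
(20, 0.053) [ 60.5  14.7 -50.9  53.7 -50.3 -32.6] 0.0 
(25, 0.183) [ 51.4  17.5 -36.1  50.2 -58.8 -16. ] 0.0 
(25, 0.053) [ 62.2  17.8 -47.2  48.8 -55.5 -30.6] 0.0 
(30, 0.183) [ 52.5  20.5 -32.9  47.9 -64.2 -15.6] 0.0 
(30, 0.053) [ 63.3  21.  -43.5  44.9 -60.6 -28.9] 0.0 
(40, 0.183) [ 53.7  26.6 -26.7  44.3 -74.4 -15. ] 0.0 
(40, 0.053) [ 64.   27.4 -36.3  39.  -70.2 -26.5] 0.0 
end [  5.   22.  -14.8  -0.  -53.2  85. ] 0.0 
t 8.15 xyz [ 1.351 -5.999 -0.108] rot [-2.27 29.84 -8.53] rows>= 2.9520528340718366
```

```bash
python3 -m crank '[{"xyz":[0.6,-2,-0.5],"delta_rot":[-0.8,10,-3],"claw":1},{"xyz":[0.9,-4,-0.5],"delta_rot":[-1.5,20,-6],"claw":1},{"xyz":[1.35,-6,-0.1],"delta_rot":[-2.3,29.8,-8.5],"claw":1},{"xyz":[1.35,-6,-0.1],"delta_rot":[-2.3,29.8,-8.5],"claw":1},{"xyz":[1.35,-6,-0.1],"delta_rot":[-2.3,29.8,-8.5],"claw":1},{"xyz":[1.35,-6,-0.1],"delta_rot":[-2.3,29.8,-8.5],"claw":1}]'
python3 -c "
from h import *
go([.5739,-.0029,.06],tool())"
```

```text
time_s: 8.9
tcp_pos: [0.5748, -0.0033, 0.2234]
eef_rot: [-180.0, 0.1, 179.9]
contact_force: [0.1, -0.2, -0.8]
gripper_width: 0.016
gripper_force: 30.0
t 8.9 xyz [0.036 0.014 5.446] rot [-0.    0.07 -0.14] rows>= 2.614078857810191
```

```bash
python3 -m crank '[{"xyz":[0.03,0.01,2],"delta_rot":[0,0,-0.1],"claw":1},{"xyz":[0.03,0.01,4],"delta_rot":[0,0,-0.1],"claw":1},{"xyz":[0.03,0.01,5.3],"delta_rot":[0,0,-0.1],"claw":1},{"xyz":[0.03,0.01,5.8],"delta_rot":[0,0,-0.1],"claw":1},{"xyz":[0.03,0.01,6.1],"delta_rot":[0,0,-0.1],"claw":1},{"xyz":[0.03,0.01,6.21],"delta_rot":[0,0,-0.1],"claw":1},{"xyz":[0.03,0.01,6.21],"delta_rot":[0,0,-0.1],"claw":1}]'
python3 -m crank '[{"xyz":[0,0,0],"delta_rot":[0,0,0],"claw":0.7},{"xyz":[0,0,0],"delta_rot":[0,0,0],"claw":0},{"xyz":[0,0,0],"delta_rot":[0,0,0],"claw":0},{"xyz":[0,0,0],"delta_rot":[0,0,0],"claw":0},{"xyz":[0,0,0],"delta_rot":[0,0,0],"claw":0},{"xyz":[0,0,0],"delta_rot":[0,0,0],"claw":0},{"xyz":[0,0,-2],"delta_rot":[0,0,0],"claw":0},{"xyz":[0,0,-4],"delta_rot":[0,0,0],"claw":0},{"xyz":[0,0,-4],"delta_rot":[0,0,0],"claw":0}]'
```

```text
time_s: 9.78
tcp_pos: [0.5742, -0.0019, 0.0386]
eef_rot: [179.9, 0.2, -179.9]
contact_force: [-0.6, -0.0, -1.0]
gripper_width: 0.0158
gripper_force: 30.0
time_s: 10.9
tcp_pos: [0.5765, -0.0017, 0.163]
eef_rot: [179.9, 0.6, -179.8]
contact_force: [-1.1, 0.3, -0.0]
gripper_width: 0.0871
gripper_force: 0.0
```

```bash
python3 -m crank '[{"xyz":[0,0,0],"delta_rot":[0,0,-40],"claw":0},{"xyz":[0,0,0],"delta_rot":[0,0,-40],"claw":0},{"xyz":[0,0,0],"delta_rot":[0,0,-80],"claw":0},{"xyz":[0,0,0],"delta_rot":[0,0,-80],"claw":0},{"xyz":[0,0,0],"delta_rot":[0,0,-80],"claw":0},{"xyz":[0,0,0],"delta_rot":[0,0,-80],"claw":0},{"xyz":[0,0,0],"delta_rot":[0,0,-120],"claw":0},{"xyz":[0,0,0],"delta_rot":[0,0,-120],"claw":0},{"xyz":[0,0,0],"delta_rot":[0,0,-120],"claw":0},{"xyz":[0,0,0],"delta_rot":[0,0,-160],"claw":0},{"xyz":[0,0,0],"delta_rot":[0,0,-160],"claw":0},{"xyz":[0,0,0],"delta_rot":[0,0,-160],"claw":0},{"xyz":[0,0,0],"delta_rot":[0,0,-180],"claw":0},{"xyz":[0,0,0],"delta_rot":[0,0,-180],"claw":0},{"xyz":[0,0,0],"delta_rot":[0,0,-180],"claw":0},{"xyz":[0,0,0],"delta_rot":[0,0,-180],"claw":0},{"xyz":[0,0,0],"delta_rot":[0,0,-180],"claw":0},{"xyz":[0,0,0],"delta_rot":[0,0,-180],"claw":0},{"xyz":[0,0,0],"delta_rot":[0,0,-180],"claw":0}]'
python3 - <<'E'
from kin import *
s=r.get_state();print(s["joints"].round(1))
D=optics.capture("side");S=optics.capture("scene");cs,cd=cam(S),cam(D)
for c,im in((cs,S["img"]),(cd,D["img"])):
    for n,p,col in(("or",[.436,-.002,.055],OR),("yel",[.574,-.002,.057],YE)):
        b=blob(0,im,*col,proj(c,p),22); print(n,b,None if b is None else plane(c,*b,.055).round(4))
go([.574,-.0025,.0365],tool()*Z(180))
E
```

```text
time_s: 13.28
tcp_pos: [0.5732, -0.0023, 0.1572]
eef_rot: [-180.0, -0.0, -0.1]
contact_force: [0.5, 0.4, 0.3]
gripper_width: 0.0876
gripper_force: 0.0
[ 19.3  14.2 -18.   -0.  -57.8  70.6]
or [334.5 186. ] [ 0.4352 -0.0005  0.055 ]
yel [308.72995781 219.55274262] [ 0.5785 -0.0028  0.055 ]
or [278.85714286 222.42857143] [ 0.439  -0.0024  0.055 ]
yel [336.60357143 205.55      ] [ 0.5768 -0.0034  0.055 ]
t 13.375 xyz [0.02 0.01 4.03] rot [-0.03 -0.04  0.  ] rows>= 1.9342071253752178
```

```bash
python3 -m crank '[{"xyz":[0.05,0.01,1.5],"delta_rot":[0,0,0],"claw":0},{"xyz":[0.05,0.01,3],"delta_rot":[0,0,0],"claw":0},{"xyz":[0.05,0.01,4.03],"delta_rot":[0,0,0],"claw":0},{"xyz":[0.05,0.01,4.03],"delta_rot":[0,0,0],"claw":0},{"xyz":[0.05,0.01,4.03],"delta_rot":[0,0,0],"claw":0},{"xyz":[0.05,0.01,4.03],"delta_rot":[0,0,0],"claw":1},{"xyz":[0.05,0.01,4.03],"delta_rot":[0,0,0],"claw":1},{"xyz":[0.05,0.01,4.03],"delta_rot":[0,0,0],"claw":1},{"xyz":[0.05,0.01,4.03],"delta_rot":[0,0,0],"claw":1},{"xyz":[0.05,0.01,4.03],"delta_rot":[0,0,0],"claw":1},{"xyz":[0.05,0.01,4.03],"delta_rot":[0,0,0],"claw":1},{"xyz":[0.05,0.01,4.03],"delta_rot":[0,0,0],"claw":1},{"xyz":[0.05,0.01,4.03],"delta_rot":[0,0,0],"claw":1}]' 30
python3 -m crank '[{"xyz":[0,0,-1],"delta_rot":[0,0,0],"claw":1},{"xyz":[0,0,-2.5],"delta_rot":[0,0,0],"claw":1},{"xyz":[0,0,-4],"delta_rot":[0,0,0],"claw":1},{"xyz":[0,0,-5.5],"delta_rot":[0,0,0],"claw":1},{"xyz":[0,0,-6.3],"delta_rot":[0,0,0],"claw":1},{"xyz":[0,0,-6.3],"delta_rot":[0,0,0],"claw":1},{"xyz":[0,0,-6.3],"delta_rot":[0,0,0],"claw":1}]'
cat >> kin.py <<'E'
M=np.array([.462,.217,.115])
RI=lambda ph=25:tool(169.1,35)*X(ph)*Z(180)
def ins(out,off=(0,0,0),ph=25):
    """TCP with tip 'out' m outside the mouth; off = measured tip position error in tool frame"""
    Rt=RI(ph);d=Rt.apply([1,0,0]); return M+d*out-Rt.apply(np.array([-.143,0,-r.pinch_z])+off)
E
python3 - <<'E'
from kin import *
go(ins(.06),RI());print(ins(.06))
E
```

```text
time_s: 15.0
tcp_pos: [0.575, -0.0025, 0.0366]
eef_rot: [-180.0, -0.1, 0.1]
contact_force: [-0.0, 0.2, -0.2]
gripper_width: 0.0158
gripper_force: 30.0
time_s: 15.88
tcp_pos: [0.5741, -0.0026, 0.2246]
eef_rot: [-180.0, 0.0, 0.1]
contact_force: [0.0, -0.7, -1.1]
gripper_width: 0.0158
gripper_force: 30.0
t 15.875 xyz [ 1.987 -5.947  0.24 ] rot [-27.54  32.11  18.14] rows>= 4.301642426278649
[0.63338203 0.17590582 0.21747882]
```

```bash
python3 -m crank '[{"xyz":[0.7,-1.5,-0.5],"delta_rot":[-7,8,4.5],"claw":1},{"xyz":[1.2,-3,-0.5],"delta_rot":[-14,16,9],"claw":1},{"xyz":[1.8,-4.5,-0.3],"delta_rot":[-21,24,13.5],"claw":1},{"xyz":[2,-5.95,0],"delta_rot":[-27.5,32.1,18.1],"claw":1},{"xyz":[2,-5.95,0.24],"delta_rot":[-27.5,32.1,18.1],"claw":1},{"xyz":[2,-5.95,0.24],"delta_rot":[-27.5,32.1,18.1],"claw":1},{"xyz":[2,-5.95,0.24],"delta_rot":[-27.5,32.1,18.1],"claw":1},{"xyz":[2,-5.95,0.24],"delta_rot":[-27.5,32.1,18.1],"claw":1},{"xyz":[2,-5.95,0.24],"delta_rot":[-27.5,32.1,18.1],"claw":1}]'
python3 - <<'E'
from kin import *
s=r.get_state();print(s["joints"].round(1),s["gripper_width"])
go(ins(.06),RI())
A=R.from_euler("xyz",s["eef_rot"],degrees=True);t=s["tcp_pos"]
S=optics.capture("scene");D=optics.capture("side")
pts={}
for x,col,n in((-.138,OR,"or"),(-.049,RD,"red")):
    g=t+A.apply([x,0,-r.pinch_z]);print(n,"world expected",g.round(4))
    P_=[]
    for d in(S,D):
        c=cam(d);b=blob(0,d["img"],*col,proj(c,g),15);P_+= [c,b];print(proj(c,g).round(1),b)
    if P_[1] is not None and P_[3] is not None:
        q,e=tri(*P_);print(q.round(4),e.round(4),"tool err mm",(A.inv().apply(q-g)*1000).round(1))
g=t+A.apply([-.143,0,-r.pinch_z]);f=lambda d:(lambda p:cv2.resize(d["img"][p[1]-40:p[1]+60,p[0]-65:p[0]+65],(400,308),interpolation=cv2.INTER_CUBIC))(proj(cam(d),g).astype(int))
cv2.imwrite("pics/pre2.png",np.hstack([f(S),f(D)]))
E
```

```text
time_s: 17.0
tcp_pos: [0.6347, 0.1755, 0.2191]
eef_rot: [155.1, -35.0, -11.0]
contact_force: [-0.3, 0.1, -0.5]
gripper_width: 0.0157
gripper_force: 30.0
[ 49.9  17.7 -33.9  50.2 -59.2 -13.7] 0.015683902162299968
t 17.0 xyz [-0.068 -0.011  0.013] rot [-0.1  -0.01 -0.08] rows>= 0.03361130785841973
or world expected [0.5157 0.2066 0.1538]
[415.1 187.6] [416.5 187.5]
[279.7 125.2] [280.2 125.2]
[0.5164 0.2085 0.1536] 0.003 tool err mm [ 0.2 -1.9 -0.6]
red world expected [0.5872 0.1928 0.2049]
[400.8 183.1] [405. 189.]
[309.  103.6] None
```

View pics/pre2.png

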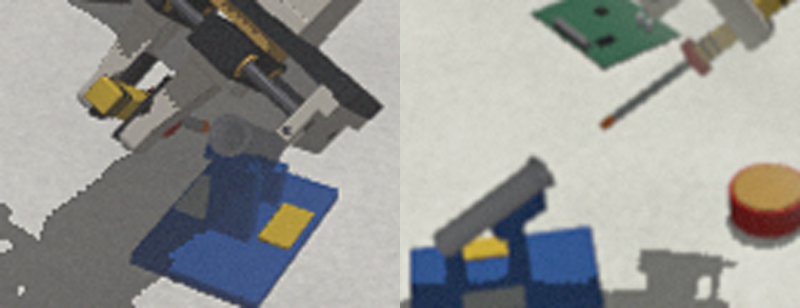

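The side view shows the rod parallel to the sleeve and the tip on its line, with the tip error under 2 mm. I'll go in gently along the axis and watch the force.

```bash
python3 -m crank '[{"xyz":[-0.6,0,0],"delta_rot":[0,0,0],"claw":1},{"xyz":[-1.2,0,0.01],"delta_rot":[0,0,0],"claw":1},{"xyz":[-1.7,0,0.01],"delta_rot":[0,0,0],"claw":1},{"xyz":[-2.0,0,0.01],"delta_rot":[0,0,0],"claw":1},{"xyz":[-2.2,0,0.01],"delta_rot":[0,0,0],"claw":1},{"xyz":[-2.4,0,0.01],"delta_rot":[0,0,0],"claw":1},{"xyz":[-2.4,0,0.01],"delta_rot":[0,0,0],"claw":1},{"xyz":[-2.4,0,0.01],"delta_rot":[0,0,0],"claw":1}]'
cat > chk.py <<'E'
from kin import *
s=r.get_state();A=R.from_euler("xyz",s["eef_rot"],degrees=True)
d=RI().apply([1,0,0]);tip=s["tcp_pos"]+A.apply([-.143,0,-r.pinch_z]);v=tip-M;u=v@d
print("tip along bore mm",(u*1000).round(1),"off-axis in tool mm",(A.inv().apply(v-u*d)*1000).round(1),"force tool",A.inv().apply(s["contact_force"]).round(1),"moment tool",A.inv().apply(s["moment"]).round(2),"ang",np.degrees(np.arccos(A.apply([1,0,0])@d)).round(2),s["gripper_width"])
E
python3 chk.py
```

```text
time_s: 18.1
tcp_pos: [0.5769, 0.187, 0.1772]
eef_rot: [155.1, -35.1, -10.9]
contact_force: [-0.2, 0.4, -0.9]
gripper_width: 0.0157
gripper_force: 30.0
tip along bore mm -10.3 off-axis in tool mm [-0.  -0.2  0.1] force tool [-0.7 -0.5  0.4] moment tool [ 1.27 -2.08 -0.05] ang 0.07 0.015739796143707383
```

```bash
python3 -m crank '[{"xyz":[-0.2,0,0],"delta_rot":[0,0,0],"claw":1},{"xyz":[-0.4,0,0],"delta_rot":[0,0,0],"claw":1},{"xyz":[-0.6,0,0],"delta_rot":[0,0,0],"claw":1},{"xyz":[-0.8,0,0],"delta_rot":[0,0,0],"claw":1},{"xyz":[-0.8,0,0],"delta_rot":[0,0,0],"claw":1}]'
python3 chk.py
```

```text
time_s: 18.73
tcp_pos: [0.5571, 0.1908, 0.163]
eef_rot: [155.0, -35.1, -10.8]
contact_force: [0.7, 0.3, -0.6]
gripper_width: 0.0153
gripper_force: 30.0
tip along bore mm -35.0 off-axis in tool mm [-0.  -0.   0.1] force tool [ 0.1 -0.7  0.6] moment tool [ 1.21 -2.01  0.04] ang 0.08 0.015331170711760515
```

```bash
python3 -m crank '[{"xyz":[-0.3,0,0],"delta_rot":[0,0,0],"claw":1},{"xyz":[-0.6,0,0],"delta_rot":[0,0,0],"claw":1},{"xyz":[-0.9,0,0],"delta_rot":[0,0,0],"claw":1},{"xyz":[-1.2,0,0],"delta_rot":[0,0,0],"claw":1},{"xyz":[-1.5,0,0],"delta_rot":[0,0,0],"claw":1},{"xyz":[-1.5,0,0],"delta_rot":[0,0,0],"claw":1}]'
python3 chk.py; python3 - <<'E'
from h import *
D=optics.capture("side");S=optics.capture("scene")
f=lambda d:(lambda p:cv2.resize(d["img"][p[1]-50:p[1]+50,p[0]-65:p[0]+65],(400,308),interpolation=cv2.INTER_CUBIC))(proj(cam(d),[.462,.217,.115]).astype(int))
cv2.imwrite("pics/in.png",np.hstack([f(S),f(D)]))
E
```

```text
time_s: 19.48
tcp_pos: [0.5208, 0.1977, 0.1371]
eef_rot: [155.0, -35.0, -10.8]
contact_force: [-0.0, -0.0, -0.3]
gripper_width: 0.0157
gripper_force: 30.0
tip along bore mm -80.1 off-axis in tool mm [-0.   0.   0.2] force tool [-0.2 -0.1  0.2] moment tool [ 1.29 -2.08  0.05] ang 0.1 0.015682501528003757
```

View pics/in.png

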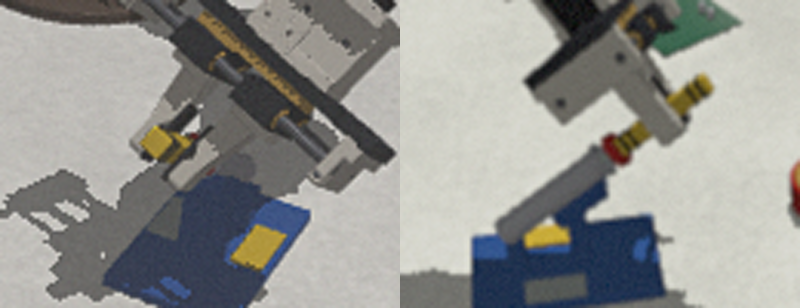

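The side view shows the rod in the sleeve with a small gap between the red collar and the mouth. Closing it slowly.

```bash
python3 -m crank '[{"xyz":[-0.1,0,0],"delta_rot":[0,0,0],"claw":1},{"xyz":[-0.2,0,0],"delta_rot":[0,0,0],"claw":1},{"xyz":[-0.27,0,0],"delta_rot":[0,0,0],"claw":1},{"xyz":[-0.27,0,0],"delta_rot":[0,0,0],"claw":1},{"xyz":[-0.27,0,0],"delta_rot":[0,0,0],"claw":1}]'
python3 chk.py
python3 -m crank '[{"xyz":[-0.02,0,0],"delta_rot":[0,0,0],"claw":1},{"xyz":[-0.04,0,0],"delta_rot":[0,0,0],"claw":1},{"xyz":[-0.04,0,0],"delta_rot":[0,0,0],"claw":1}]'
python3 chk.py
```

```text
time_s: 20.2
tcp_pos: [0.5147, 0.1989, 0.1328]
eef_rot: [155.0, -35.1, -10.9]
contact_force: [0.1, 1.2, -0.4]
gripper_width: 0.0155
gripper_force: 30.0
tip along bore mm -87.6 off-axis in tool mm [-0.  -0.2  0.2] force tool [-0.3 -1.2 -0.2] moment tool [ 1.26 -2.04  0.02] ang 0.07 0.015521332974305593
time_s: 20.58
tcp_pos: [0.5137, 0.1991, 0.132]
eef_rot: [155.0, -35.1, -10.9]
contact_force: [-1.0, -1.5, -1.1]
gripper_width: 0.0158
gripper_force: 30.0
tip along bore mm -88.8 off-axis in tool mm [-0.  -0.1  0.2] force tool [-1.2  1.2  1.2] moment tool [ 1.24 -2.09  0.03] ang 0.07 0.01580339539481078
```

```bash
python3 -m crank '[{"xyz":[-0.03,0,0],"delta_rot":[0,0,0],"claw":1},{"xyz":[-0.05,0,0],"delta_rot":[0,0,0],"claw":1},{"xyz":[-0.05,0,0],"delta_rot":[0,0,0],"claw":1}]'
python3 chk.py
python3 -m crank '[{"xyz":[-0.02,0,0],"delta_rot":[0,0,0],"claw":1},{"xyz":[-0.04,0,0],"delta_rot":[0,0,0],"claw":1},{"xyz":[-0.04,0,0],"delta_rot":[0,0,0],"claw":1}]'
python3 chk.py
```

```text
time_s: 20.95
tcp_pos: [0.5135, 0.1992, 0.1323]
eef_rot: [155.0, -35.2, -10.9]
contact_force: [10.1, -2.7, 1.8]
gripper_width: 0.0155
gripper_force: 30.0
tip along bore mm -89.0 off-axis in tool mm [-0.  -0.2  0.1] force tool [ 9.6 -1.2  4.4] moment tool [ 1.51  1.65 -0.02] ang 0.18 0.015522277449940811
time_s: 21.32
tcp_pos: [0.5133, 0.1994, 0.1325]
eef_rot: [155.0, -35.3, -10.9]
contact_force: [17.5, -4.7, 3.3]
gripper_width: 0.016
gripper_force: 30.0
tip along bore mm -89.1 off-axis in tool mm [-0.  -0.3 -0. ] force tool [16.6 -2.   7.6] moment tool [1.77 4.47 0.02] ang 0.28 0.015951155499273905
```

The collar is seated: firm contact at 89 mm, 17 N, well below the limit. I'll ease the push, hold briefly, then draw it out.

```bash
python3 -m crank '[{"xyz":[0.05,0,0],"delta_rot":[0,0,0],"claw":1},{"xyz":[0.05,0,0],"delta_rot":[0,0,0],"claw":1},{"xyz":[0.05,0,0],"delta_rot":[0,0,0],"claw":1},{"xyz":[0.3,0,0],"delta_rot":[0,0,0],"claw":1},{"xyz":[0.8,0,0],"delta_rot":[0,0,0],"claw":1},{"xyz":[1.4,0,0],"delta_rot":[0,0,0],"claw":1},{"xyz":[2,0,0],"delta_rot":[0,0,0],"claw":1},{"xyz":[2.6,0,0],"delta_rot":[0,0,0],"claw":1},{"xyz":[3.2,0,0],"delta_rot":[0,0,0],"claw":1},{"xyz":[3.8,0,0],"delta_rot":[0,0,0],"claw":1},{"xyz":[4.4,0,0],"delta_rot":[0,0,0],"claw":1},{"xyz":[4.8,0,0],"delta_rot":[0,0,0],"claw":1},{"xyz":[4.8,0,0],"delta_rot":[0,0,0],"claw":1},{"xyz":[4.8,0,0],"delta_rot":[0,0,0],"claw":1}]'
python3 chk.py
python3 - <<'E'
from kin import *
go([.62,.03,.22],tool()*Z(180))
E
```

```text
time_s: 23.08
tcp_pos: [0.627, 0.1771, 0.2128]
eef_rot: [155.0, -35.0, -10.8]
contact_force: [0.5, -1.0, -0.9]
gripper_width: 0.016
gripper_force: 30.0
tip along bore mm 52.0 off-axis in tool mm [-0.   0.1  0.3] force tool [0.  0.3 1.4] moment tool [ 1.25 -2.06 -0.02] ang 0.06 0.015961770116576797
t 23.075 xyz [0.706 4.318 2.236] rot [ 27.46 -32.15 -17.99] rows>= 4.2939389269830635
```

```bash
python3 -m crank '[{"xyz":[0.6,0.8,-0.3],"delta_rot":[7,-8,-4.5],"claw":1},{"xyz":[0.7,1.8,0.3],"delta_rot":[14,-16,-9],"claw":1},{"xyz":[0.7,3,1.2],"delta_rot":[21,-24,-13.5],"claw":1},{"xyz":[0.7,4.32,2.24],"delta_rot":[27.5,-32.1,-18],"claw":1},{"xyz":[0.7,4.32,2.24],"delta_rot":[27.5,-32.1,-18],"claw":1},{"xyz":[0.7,4.32,2.24],"delta_rot":[27.5,-32.1,-18],"claw":1},{"xyz":[0.7,4.32,2.24],"delta_rot":[27.5,-32.1,-18],"claw":1},{"xyz":[0.7,4.32,2.24],"delta_rot":[27.5,-32.1,-18],"claw":1}]'
python3 - <<'E'
from kin import *
# collar contact showed the tip ~1 mm nearer the handle in tool terms; tip = tcp + [-.142..]
go([.468+.1425,-.1395,.22],tool()*Z(180)); go([.468+.1425,-.1395,.12-r.pinch_z],tool()*Z(180))
E
```

```text
time_s: 24.08
tcp_pos: [0.6196, 0.0303, 0.2196]
eef_rot: [180.0, -0.0, 0.0]
contact_force: [-0.2, 0.5, -1.4]
gripper_width: 0.0158
gripper_force: 30.0
t 24.075 xyz [-0.307  5.659 -0.013] rot [ 0.02 -0.04  0.02] rows>= 2.7205057539778776
t 24.075 xyz [-0.309  5.658  3.947] rot [ 0.02 -0.04  0.02] rows>= 3.3149315472194174
```

```bash
python3 -m crank '[{"xyz":[-0.3,2,0],"delta_rot":[0,0,0],"claw":1},{"xyz":[-0.3,3.8,1],"delta_rot":[0,0,0],"claw":1},{"xyz":[-0.3,4.8,2.5],"delta_rot":[0,0,0],"claw":1},{"xyz":[-0.3,5,3.6],"delta_rot":[0,0,0],"claw":1},{"xyz":[-0.3,5.3,3.95],"delta_rot":[0,0,0],"claw":1},{"xyz":[-0.3,5.66,3.95],"delta_rot":[0,0,0],"claw":1},{"xyz":[-0.3,5.66,3.95],"delta_rot":[0,0,0],"claw":1},{"xyz":[-0.3,5.66,3.95],"delta_rot":[0,0,0],"claw":1},{"xyz":[-0.3,5.66,3.95],"delta_rot":[0,0,0],"claw":1}]'
python3 - <<'E'
from kin import *
s=r.get_state();A=R.from_euler("xyz",s["eef_rot"],degrees=True);tip=s["tcp_pos"]+A.apply([-.1425,0,-r.pinch_z]);print("tip vs lens mm",(tip-[.468,-.1745,.12])*1000,s["qd"].round(2))
S=optics.capture("scene");D=optics.capture("side");cs,cd=cam(S),cam(D);g=tip+[.005,0,0]
a=blob(0,S["img"],*OR,proj(cs,g),15);b=blob(0,D["img"],*OR,proj(cd,g),15);print(a,proj(cs,g),b,proj(cd,g))
if a is not None and b is not None: print(tri(cs,a,cd,b))
f=lambda d,c:(lambda p:cv2.resize(d["img"][p[1]-60:p[1]+60,p[0]-78:p[0]+78],(400,308),interpolation=cv2.INTER_CUBIC))(proj(c,g).astype(int))
cv2.imwrite("pics/end.png",np.hstack([f(S,cs),f(D,cd)]))
E
```

```text
time_s: 25.2
tcp_pos: [0.612, -0.1392, 0.1024]
eef_rot: [-179.9, -0.2, 0.1]
contact_force: [-1.0, 0.2, -2.2]
gripper_width: 0.0157
gripper_force: 30.0
tip vs lens mm [ 1.40459522 35.10724664  0.78149959] [-0.08  0.19 -0.16 -0.14  0.12  0.07]
None [274.12816861 159.18944481] [316.46666667 245.73333333] [315.63338144 245.55825591]
```

View pics/end.png

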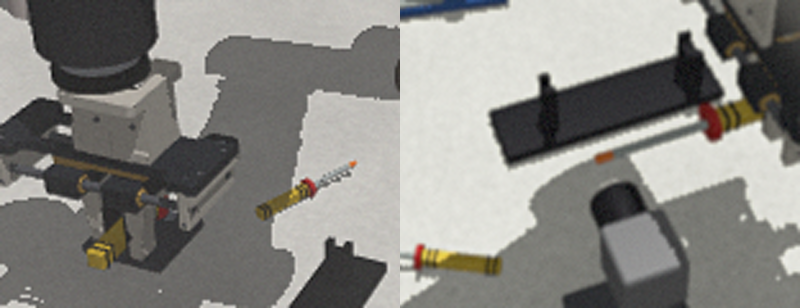

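The side view shows the orange tip centred in front of the lens, within 1 px of the expected point, and the rod crosswise and clear of everything. I'll let it settle, then hand in.

```bash
python3 -m crank '[{"xyz":[0,0,0],"delta_rot":[0,0,0],"claw":1},{"xyz":[0,0,0],"delta_rot":[0,0,0],"claw":1},{"xyz":[0,0,0],"delta_rot":[0,0,0],"claw":1},{"xyz":[0,0,0],"delta_rot":[0,0,0],"claw":1},{"xyz":[0,0,0],"delta_rot":[0,0,0],"claw":1},{"xyz":[0,0,0],"delta_rot":[0,0,0],"claw":1}]' && python3 -c "
from plant import job
print(job.close_job())"
```

```text
time_s: 26.05
tcp_pos: [0.6115, -0.1396, 0.1015]
eef_rot: [-179.9, -0.1, 0.0]
contact_force: [0.8, -0.8, -0.9]
gripper_width: 0.0157
gripper_force: 30.0
the job is handed in; nothing more can be done
None
```

I handed the job in at 26 s; no verdict came back. By my readings the collar seated on the mouth (peak push about 18 N), the gauge came right out, and it is held level and still with its tip about 35 mm in front of the lens; it took one regrasp in the rest, because joint 6 reached its limit on the first try.

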